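# Dock the adapter case under the shelf and shut its keeper

## Task

Stow the white plastic case in the bay under the small shelf: set it flat and lengthwise between the two guide strips, slide it in under the shelf until it is fully home against the back stop, then swing the keeper bar fully shut across the lane so the case cannot slide out. Leave the other things where they are, and let go of everything.

Things in the scene. Friction and masses are not known exactly. Their poses are not given: they have to be found in the camera images.
- white_case: white plastic adapter case, a closed rounded box 61 x 87 x 36 mm, about 0.16 kg, lying flat on the desk. Origin at the centre of its underside; body x along the 61 mm width, y along the 87 mm length, z up. Either end may go in first.
- dock: fixed docking bay. Origin on the desk below the middle of the shelf's front edge; x into the bay (away from the robot), y left, z up. Grey floor plate 4 mm thick, x -125 to 130 mm, y -90 to 90. Two aluminium guide strips, 6 mm wide, tops 12 mm above the desk, make a lane 67 mm wide centred on y = 0, x -100 to 95; front ends flare outwards to x = -121. Rubber-faced back stop at x = 93.
- bay_home (a point): on the lane's floor plate: where the centre of the case's underside is when the case is fully home (dock x = 49.5, y = 0, z = 4 mm). The case's near end is then at dock x = 6 mm.
- shelf_edge (a point): middle of the lower front edge of the wooden shelf board (dock x = 0, z = 115 mm). The board covers dock x 0 to 130, y -90 to 90 mm, top 127 mm above the desk, with side panels at y = -88 and 88 mm; only dock x < 0 is open above.
- keeper (a joint): angle of the steel keeper bar, rad: 0 = shut, against its stop, across the lane along dock -y just in front of the docked case; grows as it opens towards the robot, then outwards to the left, up to 2.5. Stays where left. At angle q it points along (-sin q, -cos q) in dock x, y. Bar 12 mm wide, 19 to 25 mm above the desk, 94 mm long from the hinge.
- keeper_hinge (a point): the keeper's upright hinge axis, at dock x = -10, y = +56 mm, 22 mm above the desk
- keeper_knob (a point): top centre of the keeper's upright black round handle, 12 mm diameter, 78 mm from the hinge axis; it stands from 25 to 80 mm above the desk
- round_block: bystander: flat round steel test block, 64 mm diameter, 15 mm high; origin at the centre of its underside
- dropper_bottle: bystander: upright brown dropper bottle, 33 mm diameter, 102 mm high; origin at the centre of its underside
- dish: bystander: shallow round dish, 64 mm diameter, 12 mm high; origin at the centre of its underside
- lens: bystander: microscope objective, 28 mm diameter, 46 mm high, standing on the shelf board; origin at the centre of its underside

How it is judged:
By the outcome, as a careful person would: the job done as asked, in the order asked, and still so for the second after the job is handed in, with the robot touching nothing.
It also fails if it takes over 67 s, if anything falls off the work surface, if the arm or the gripper's body presses on something with over 40 N, if the wrist force passes 120 N, or if a joint passes its speed limit or range.

## Robot

A 6-joint arm with a two-finger parallel gripper is mounted at the origin on a cart in front of the work surface, level with it; the furniture and walls round the work are solid. World frame = base frame: x ahead of the robot, y to its left, z up, the work surface at z = 0. Lengths are in m, angles in rad, forces in N, time in s.
With the tool pointing down it reaches from about 0.25 to 0.725 m from the base axis. Payload 9.7 kg.
Tool frame: the origin (TCP) lies on the centre line of the jaws, within the pads' length; the fingertips stand 25 mm ahead of it and the grasp point (between the pads) lies 6 mm ahead of it; z points along the fingers, y is the line along which they close (so a half turn about z gives the same grasp; the last joint's range is limited). The gripper opens to 85 mm and grips with 20 to 120 N. Pads are 22 mm wide; open, the fingers measure 114 mm over their backs; the gripper's body (76 mm by 85 mm) begins 54 mm behind the grasp point. The pads swing forward as they close: fully open they stand 13 mm farther back than shut.
Start: joints at [0, 0.087, 0.176, 1.66, 0, 1.571], TCP at [0.55, -0, 0.256] pointing down, gripper open.
Joint ranges: [-3.13, 3.13], [-0.85, 1.81], [-1.15, 1.24], [-2.2, 2.28], [-1.44, 1.52], [-3.14, 3.14]. Speed limits (rad/s): [2.22, 2.22, 2.57, 3.14, 3.14, 3.14].

## Interface

Orientations are given as a rotation vector (axis times angle).
In Python, from bench import manip gives the robot as it stands. The module is installed in compiled form; this text tells all that it offers.
- The arm moves only by the tool carry_out, never from a script. Its argument "series" is a list that holds one entry, the list of rows, each a list of 4 numbers: the shift along the tool's x, y, z in units of 0.05 m (1.0 is 0.05 m), then the turn about the tool's z in units of pi/2 rad (1.0 is pi/2 rad). In form: [[[dx, dy, dz, yaw], ...]]. A call has exactly 8 rows; each row shifts and turns the commanded pose from where the row before left it, along the tool's axes as they then stand; what a row does not reach is not made up. A row lasts 1/8 s, in which the tool goes at most 62.5 mm and 10.7 degrees, less where a joint would pass 70% of its speed; a pose out of reach is approached as far as the arm can. A call with a number of a shift or a turn outside -1 to 1 is refused whole. A call with a gripper value outside its range is refused whole. "fingers" is the opening, from 0 (shut) to 1 (fully open), set as the call begins (left out, the last holds). The fingers move at their own pace and stop on an object; "force" is the grip in N (left out, the last holds). Time passes only in rows, so rows that do not move let the fingers close, or fill a call up. It gives the time, the measured TCP pose, the force, the opening and the grip force at its end, in the units of the state.
- manip.get_obs(): the state, without advancing time (a new reading comes with each control period).
- manip.capture(name): name is "scene" or "side" or "wrist"; returns (picture, depth): 420x560x3 uint8, red, green, blue; 420x560 float32, m along the optical axis (not along the pixel's ray), 0 where there is no reading.
- manip.camera_params(name): a dict with "intrinsics" (3x3 intrinsics, pixels), "eye" and "attitude" of the camera in the world; the wrist camera has in their place "tool_from_camera" (4x4, takes a point from camera to tool coordinates, whose origin is the TCP and whose axes are the flange's). Camera axes: x right, y up, looking along -z (the intrinsics and any distortion apply to the point x, -y, -z); pixel columns grow to the right and rows downward; lengths in m; the calibration is good to about 2 mm. A picture is of the moment at which its call begins: read the wrist's pose just before it. camera_params takes no time and is no camera call.
- manip.job_done(): hands the job in; it is judged then, once.
Trained networks look in the newest picture that a camera, given by its name, has taken for a name from the list of things; names that differ only in an ending like _2 or _b are one class to them, and where a whole thing is asked for, a point or a joint stands for the part that bears it (a point fixed in the world has none). Each returns a list of dicts, best first, with "p" (0 to 1); they miss things now and then, are a little off and sometimes report something else, mostly with a low value. They report only what shows in the picture. A call takes as long as a camera call.
- manip.regions_of(camera, thing): "pixels" (420x560 bool, what is visible of it) and "extent" ([left, top, width, height] in pixels, round what is visible of it).
The state is a dict: "time_s": time; "joints": joint angles; "qvel": joint speeds; "joint_torque": joint torques, N m; "tool_pos": TCP position; "tool_rot": TCP orientation; "contact_force": force on the tool from outside, world axes, zero at the start; "torque": the same for the moment, N m; "width": finger opening in m; "grip_force": force on a finger pad.
Only numpy, scipy, OpenCV 4.12 (cv2) and the standard library are available. Lean on these libraries where they do the work, as an engineer would, in place of code of your own. Each camera call takes 0.05 s, during which the arm holds its last target. There are 200 camera calls.

## Working session

There is one attempt and no reset: what is moved stays moved. The work goes in short steps, Python scripts to look and compute and a tool call to move; the robot and the scene stay as the last step left them, time stands still between calls to the robot, and variables do not carry over. Pictures are saved under pics/ and viewed, at most 10 in all, crops included, and the job is handed in when it is done.

Besides the shell and the picture viewer there is one more tool, called after "Emit:" as a command line: name --argument value ..., lists and objects as JSON in quotes. carry_out: Moves the arm, as the interface text tells. Its arguments: {"type":"object","properties":{"series":{"type":"array"},"fingers":{"type":"number"},"force":{"type":"number"}},"required":["series"]}

```bash
mkdir -p pics
cat > h.py <<'E'
from bench import manip
import numpy as np, cv2
from scipy.spatial.transform import Rotation as R
def cam(name):
    p=manip.camera_params(name)
    if name=="wrist":
        o=manip.get_obs(); T=np.eye(4); T[:3,:3]=R.from_rotvec(o["tool_rot"]).as_matrix(); T[:3,3]=o["tool_pos"]
        T=T@np.array(p["tool_from_camera"])
    else:
        T=np.eye(4); a=np.array(p["attitude"]); T[:3,:3]=a if a.shape==(3,3) else R.from_rotvec(a).as_matrix(); T[:3,3]=p["eye"]
    return np.array(p["intrinsics"]),T,p
def shot(name,fn=None):
    K,T,p=cam(name); im,d=manip.capture(name)
    if fn: cv2.imwrite("pics/"+fn,im[:,:,::-1])
    v,u=np.mgrid[:420,:560]
    P=np.stack([(u-K[0,2])/K[0,0]*d,-(v-K[1,2])/K[1,1]*d,-d],-1)@T[:3,:3].T+T[:3,3]
    P[d==0]=np.nan
    return im,P,K,T
E
python3 - <<'E'
from h import *
print({k:np.round(v,3) if not isinstance(v,(int,float)) else v for k,v in manip.get_obs().items()})
ims=[]
for c in ["scene","side","wrist"]:
    im,P,K,T=shot(c,c+"0.png"); print(c,manip.camera_params(c))
    for t in ["white_case","dock","keeper","keeper_knob","round_block","dropper_bottle","dish","lens"]:
        for r in manip.regions_of(c,t)[:2]:
            q=P[r["pixels"]]; q=q[~np.isnan(q[:,0])]
            if len(q): print(c,t,round(r["p"],2),r["extent"],np.round(np.median(q,0),3),np.round(np.percentile(q,2,axis=0),3),np.round(np.percentile(q,98,axis=0),3))
E
```

```text
{'time_s': 0.0, 'joints': array([-0.   ,  0.087,  0.175,  1.66 ,  0.   ,  1.571]), 'qvel': array([-0.002, -0.002, -0.001, -0.   , -0.001, -0.001]), 'joint_torque': array([ 1.0000e-03, -5.2039e+01,  4.6480e+01,  1.6000e-02,  0.0000e+00,
       -0.0000e+00]), 'tool_pos': array([ 0.55 , -0.   ,  0.256]), 'tool_rot': array([-2.221e+00, -2.221e+00,  1.000e-03]), 'contact_force': array([0.19 , 1.19 , 0.334]), 'torque': array([0.02 , 0.036, 0.053]), 'grip_force': 0.0, 'width': 0.0853806506650121}
scene {'intrinsics': array([[523.7569305 ,   0.        , 273.37292202],
       [  0.        , 523.7569305 , 201.38506578],
       [  0.        ,   0.        ,   1.        ]]), 'eye': array([-0.58694683, -0.56027984,  1.16878012]), 'attitude': array([ 0.78036223, -0.48584211, -1.01523385])}
scene white_case 0.96 [333.6, 259.6, 22.5, 36.5] [ 0.418 -0.28   0.035] [ 0.387 -0.312  0.   ] [ 0.494 -0.245  0.042]
scene dock 0.84 [190.6, 153.2, 87.5, 85.3] [0.588 0.174 0.015] [ 0.445  0.07  -0.001] [0.684 0.277 0.132]
scene keeper 0.43 [215.0, 200.5, 4.2, -1.3] [0.565 0.237 0.027] [0.56  0.232 0.02 ] [0.568
[... 2450 characters left out ...]
127.4] [0.584 0.126 0.126] [0.442 0.076 0.002] [0.68  0.191 0.128]
wrist dock 0.2 [408.4, 0.0, 64.3, 46.3] [0.647 0.132 0.163] [0.641 0.125 0.13 ] [0.663 0.144 0.173]
wrist keeper_knob 0.27 [168.7, 0.0, 310.1, 129.1] [0.584 0.126 0.126] [0.442 0.075 0.002] [0.68  0.191 0.128]
wrist round_block 0.64 [175.4, 211.8, 50.8, 47.7] [ 0.451 -0.066  0.015] [ 0.421 -0.096  0.005] [ 0.479 -0.038  0.016]
wrist dish 0.51 [409.7, 1.0, 62.5, 44.7] [0.647 0.132 0.163] [0.641 0.125 0.13 ] [0.663 0.144 0.173]
wrist dish 0.37 [171.5, 0.5, 310.3, 127.0] [0.583 0.126 0.126] [0.442 0.076 0.003] [0.679 0.191 0.128]
wrist lens 0.89 [409.2, 0.0, 64.3, 47.0] [0.647 0.132 0.163] [0.641 0.125 0.13 ] [0.662 0.144 0.173]
```

View pics/scene0.png

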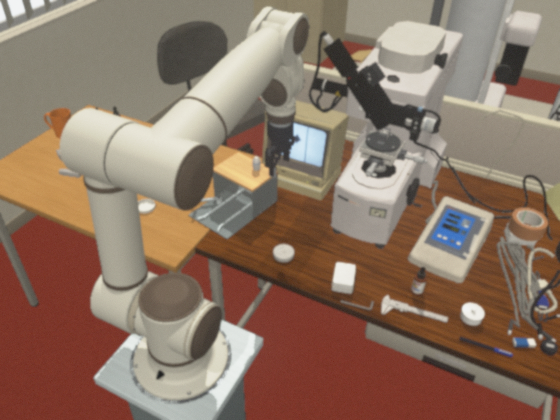

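View pics/side0.png

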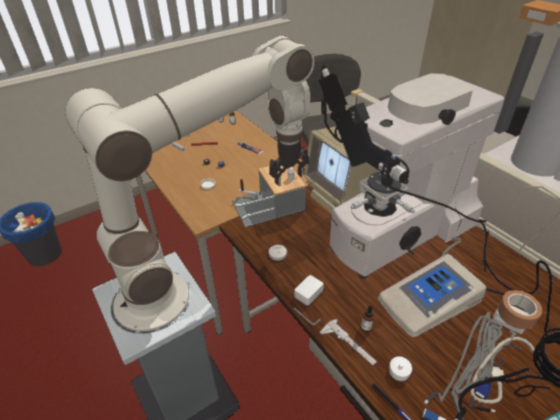

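The scene view shows the dock at about (235,195), the round block at (283,253), the case at (344,277) and the bottle at (419,280). The keeper seems open to the left, near (210,197). I'm moving the wrist camera over the dock.

Emit:
carry_out --series '[[[0.5,-0.3,0,0],[0.5,-0.3,0,0],[0.5,-0.3,0,0],[0.5,-0.3,0,0],[0.5,-0.3,0,0],[0,0,0,0],[0,0,0,0],[0,0,0,0]]]'

```text
time_s: 2.35
tool_pos: [0.4754, 0.1244, 0.2562]
tool_rot: [2.222, 2.22, -0.0]
contact_force: [-0.3, 0.1, -0.0]
width: 0.0853
grip_force: 0.0
```

Run:
```python
from h import *
im,P,K,T=shot("wrist","w1.png"); np.save("w1P.npy",P)
for t in ["dock","keeper","keeper_knob","lens"]:
    for r in manip.regions_of("wrist",t)[:2]:
        q=P[r["pixels"]]; q=q[~np.isnan(q[:,0])]
        if len(q): print(t,round(r["p"],2),r["extent"],np.round(np.median(q,0),3),np.round(np.percentile(q,2,axis=0),3),np.round(np.percentile(q,98,axis=0),3))
# shelf top
Z=P[:,:,2]
for lo,hi in [(.118,.136)]:
    m=((Z>lo)&(Z<hi)).astype(np.uint8); n,l,s,c=cv2.connectedComponentsWithStats(m); k=1+np.argmax(s[1:,4])
    q=P[l==k]; print(len(q),np.median(q,0),cv2.minAreaRect(q[:,:2].astype(np.float32)), cv2.boxPoints(cv2.minAreaRect(q[:,:2].astype(np.float32))))
```

```text
dock 0.66 [310.4, 0.0, 64.9, 86.6] [0.539 0.276 0.025] [ 0.509  0.233 -0.001] [0.575 0.312 0.071]
dock 0.58 [239.5, 0.7, 319.7, 269.0] [0.59  0.192 0.126] [0.452 0.089 0.002] [0.685 0.283 0.128]
keeper 0.87 [305.8, 2.0, 71.5, 86.8] [0.539 0.275 0.025] [0.509 0.233 0.003] [0.575 0.311 0.072]
keeper_knob 0.58 [312.3, 0.0, 61.7, 87.4] [0.54  0.275 0.025] [0.51  0.233 0.023] [0.574 0.31  0.072]
lens 0.6 [479.8, 178.7, 68.9, 45.7] [0.646 0.141 0.161] [0.64  0.127 0.128] [0.659 0.151 0.173]
33784 [0.62254911 0.18236302 0.12661916] ((0.6297817826271057, 0.1697910577058792), (0.18058528006076813, 0.13051998615264893), 78.01141357421875) [[0.54718983 0.09502339]
 [0.6748631  0.06791219]
 [0.71237373 0.24455872]
 [0.58470047 0.27166992]]
```

View pics/w1.png

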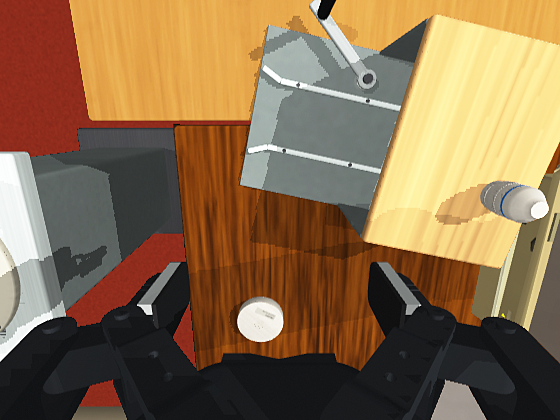

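The wrist view shows the dock well: lane strips at (270-400, 80-107) and (250-383, 150-170), the keeper hinge at (368,79) and the keeper bar running up-left to (318,3). I'll check the dock fit by projecting onto this picture, and move to see the case.

Emit:
carry_out --series '[[[-0.9,-0.15,0,0],[-0.9,-0.15,0,0],[-0.9,-0.15,0,0],[-0.9,-0.15,0,0],[-0.9,-0.15,0,0],[-0.9,-0.15,0,0],[-0.9,-0.15,0,0],[-0.9,0,0,0]]]'

```text
time_s: 3.6
tool_pos: [0.4219, -0.2367, 0.2566]
tool_rot: [2.222, 2.22, 0.0]
contact_force: [0.5, 0.5, 0.1]
width: 0.0855
grip_force: 0.0
```

Run:
```python
from h import *
P=np.load("w1P.npy"); im1=cv2.imread("pics/w1.png")
y=-np.radians(12); ex=np.array([np.cos(y),np.sin(y)]); ey=np.array([-ex[1],ex[0]]); o=np.array([.566,.1833])
D=np.stack([(P[:,:,:2]-o)@ex,(P[:,:,:2]-o)@ey,P[:,:,2]],-1)
for u,v in [(272,82),(300,87),(368,101),(401,107),(250,150),(284,151),(350,164),(379,169),(264,26),(241,184),(368,79),(318,3),(340,35)]:
    print((u,v),np.round(D[v,u]*1000,1))
# strips: bright pixels, dock z 9..16
g=im1.min(2); m=(D[:,:,2]>.009)&(D[:,:,2]<.016)&(D[:,:,0]>-.095)&(D[:,:,0]<-.01)&(np.abs(D[:,:,1])<.048)
for s in (1,-1):
    q=D[m&(D[:,:,1]*s>.025)]; print("strip",s,len(q),np.polyfit(q[:,0],q[:,1],1),q[:,1].min(),q[:,1].max())
m=(D[:,:,2]>.02)&(D[:,:,2]<.028)&(D[:,:,1]>.045)&(D[:,:,0]<.0); q=D[m]; r=q[:,:2]-[-.01,.056]; r=r[np.hypot(*r.T)>.02]
print("keeper q",np.median(np.arctan2(-r[:,0],-r[:,1])),len(r))
im,P,K,T=shot("wrist","w2.png")
for t in ["white_case"]:
    for r in manip.regions_of("wrist",t)[:2]:
        q=P[r["pixels"]]; q=q[~np.isnan(q[:,0])]; q=q[q[:,2]>.03]
        print(t,r["p"],r["extent"],np.median(q,0),cv2.minAreaRect(q[:,:2].astype(np.float32)))
print(manip.get_obs()["tool_pos"],manip.get_obs()["joints"])
```

```text
(272, 82) [-108.    34.5    4.3]
(300, 87) [-76.3  35.1  11.5]
(368, 101) [ 1.9 36.7 10.9]
(401, 107) [  0.6  24.9 119.7]
(250, 150) [-118.1  -44.    11.3]
(284, 151) [-78.8 -36.8  12.2]
(350, 164) [  1.  -35.5  11.9]
(379, 169) [ 37.  -34.2  10.3]
(264, 26) [-128.1   88.5   -0.2]
(241, 184) [-121.9  -87.5    5.4]
(368, 79) [-9.2 55.4 29.4]
(318, 3) [-77.  112.7  26. ]
(340, 35) [-48.   90.2  24.9]
strip 1 452 [0.00841161 0.03712033] 0.033587566224894325 0.04795290840750988
strip -1 374 [-0.00101815 -0.03611624] -0.03927586709012772 -0.033124702038242866
keeper q 2.232044748926505 834
[ 0.42202227 -0.23832171  0.25568198] [-5.13674103e-01 -6.89084186e-02  1.77737662e-02  1.65781608e+00
 -7.36878879e-04  1.06095976e+00]
```

View pics/w2.png

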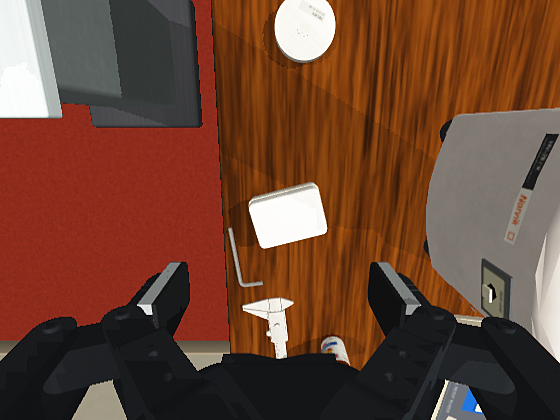

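The case lies at (288,215) with its long axis roughly along image-right, tilted about 10°. The network missed it, so I'll use its height and colour.

Run:
```python
from h import *
im,P,K,T=shot("wrist")
m=((P[:,:,2]>.031)&(P[:,:,2]<.041)&(im.min(2)>150)); m[:170]=0;m[260:]=0;m[:,:235]=0;m[:,340:]=0
q=P[m]; r=cv2.minAreaRect(q[:,:2].astype(np.float32)); print(m.sum(),r,np.median(q[:,2]),cv2.boxPoints(r))
v,u=np.nonzero(m); print(u.min(),u.max(),v.min(),v.max())
o=manip.get_obs(); print(o["tool_pos"],R.from_rotvec(o["tool_rot"]).as_matrix().round(4))
```

```text
3345 ((0.4326678514480591, -0.27384424209594727), (0.08351694047451019, 0.05780696123838425), 14.898113250732422) 0.035619521322255265 [[ 0.384882   -0.2566485 ]
 [ 0.39974424 -0.31251225]
 [ 0.4804537  -0.29103997]
 [ 0.46559146 -0.23517624]]
249 327 187 247
[ 0.4220676  -0.23668593  0.25584541] [[ 3.3e-03  1.0e+00 -7.0e-04]
 [ 1.0e+00 -3.3e-03  3.0e-04]
 [ 3.0e-04 -7.0e-04 -1.0e+00]]
```

Emit:
carry_out --series '[[[0,0,0,-0.117],[0,0,0,-0.117],[0,0,0,-0.117],[0,0,0,-0.117],[0,0,0,-0.117],[0,0,0,-0.117],[0,0,0,-0.117],[0,0,0,-0.117]]]' --force 40

```text
time_s: 4.75
tool_pos: [0.4226, -0.234, 0.2564]
tool_rot: [0.147, 3.138, 0.0]
contact_force: [-0.2, -0.1, -0.3]
width: 0.0853
grip_force: 0.0
```

Emit:
carry_out --series '[[[0,0,0,-0.116],[0,0,0,-0.116],[0,-0.4,0.6,0],[0,-0.37,0.6,0],[0,0,0.6,0],[0,0,0.6,0],[0,0,0.4,0],[0,0,0,0]]]'

```text
time_s: 5.75
tool_pos: [0.432, -0.2709, 0.115]
tool_rot: [0.414, -3.112, -0.003]
contact_force: [-1.1, -0.1, 0.2]
width: 0.0853
grip_force: 0.0
```

Run:
```python
from h import *
im,P,K,T=shot("wrist","w3.png")
o=manip.get_obs(); M=R.from_rotvec(o["tool_rot"]).as_matrix(); print(o["tool_pos"],np.degrees(np.arctan2(M[1,0],M[0,0])),o["joints"])
m=((P[:,:,2]>.030)&(P[:,:,2]<.042)&(im.min(2)>150)&(np.hypot(P[:,:,0]-.4327,P[:,:,1]+.2738)<.06))
q=P[m]; r=cv2.minAreaRect(q[:,:2].astype(np.float32)); print(m.sum(),r,np.median(q[:,2]))
```

```text
[ 0.43250928 -0.27135648  0.11637605] -164.83501208749524 [-5.60401300e-01 -1.36875374e-02 -1.97598277e-01  1.38766791e+00
  1.52656551e-04 -8.25080188e-01]
9464 ((0.432577520608902, -0.27422845363616943), (0.08438615500926971, 0.057509295642375946), 14.895075798034668) 0.03567808789813842
```

View pics/w3.png

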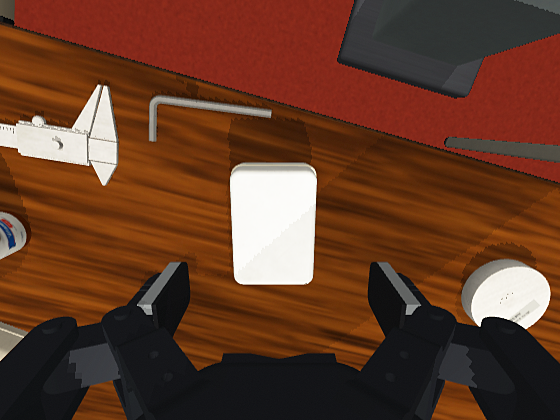

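The case is centred and square between the pads at (273,225), and nothing lies in the fingers' path. Descending and gripping.

Emit:
carry_out --series '[[[0,-0.05,0.3,0],[0,0,0.4,0],[0,0,0.4,0],[0,0,0.3,0],[0,0,0.2,0],[0,0,0,0],[0,0,0,0],[0,0,0,0]]]'

```text
time_s: 6.8
tool_pos: [0.4336, -0.2748, 0.037]
tool_rot: [-0.413, 3.113, -0.001]
contact_force: [0.1, 0.4, -0.1]
width: 0.0855
grip_force: 0.0
```

Emit:
carry_out --series '[[[0,0,0,0],[0,0,0,0],[0,0,0,0],[0,0,0,0],[0,0,0,0],[0,0,0,0],[0,0,0,0],[0,0,0,0]]]' --fingers 0 --force 40

```text
time_s: 7.8
tool_pos: [0.4333, -0.2746, 0.0368]
tool_rot: [-0.413, 3.114, -0.0]
contact_force: [-1.4, 1.4, 4.9]
width: 0.0592
grip_force: 44.3
```

Emit:
carry_out --series '[[[0,0,-0.3,0],[0,0,-0.5,0],[0,0,-0.5,0],[0,0,-0.5,0],[0,0,-0.2,0],[0,0,0,0],[0,0,0,0],[0,0,0,0]]]'

```text
time_s: 8.8
tool_pos: [0.4328, -0.2743, 0.1353]
tool_rot: [0.413, -3.113, -0.002]
contact_force: [0.6, 0.3, -1.9]
width: 0.0592
grip_force: 43.8
```

Run:
```python
from h import *
im,P,K,T=shot("wrist","w4.png")
o=manip.get_obs(); M=R.from_rotvec(o["tool_rot"]).as_matrix(); print(o["tool_pos"],np.degrees(np.arctan2(M[1,0],M[0,0])),o["width"],o["grip_force"],o["contact_force"])
# in tool frame
Q=(P-o["tool_pos"])@M
m=(np.abs(Q[:,:,1])<.04)&(np.abs(Q[:,:,0])<.07)&(Q[:,:,2]<.04)&(im.min(2)>150)
q=Q[m]; print(m.sum(), np.percentile(q,[1,50,99],axis=0).round(4),cv2.minAreaRect(q[:,:2].astype(np.float32)))
```

```text
[ 0.43288953 -0.2743876   0.13545675] -164.88096895956667 0.059133745010559964 43.77219021320343 [ 1.43925319  0.38804813 -2.37355928]
20890 [[-0.0321 -0.0278 -0.0001]
 [ 0.0105  0.0001  0.0013]
 [ 0.0431  0.028   0.0193]] ((0.0040857866406440735, -0.0003974027931690216), (0.06771211326122284, 0.08081930875778198), 89.25021362304688)
```

View pics/w4.png

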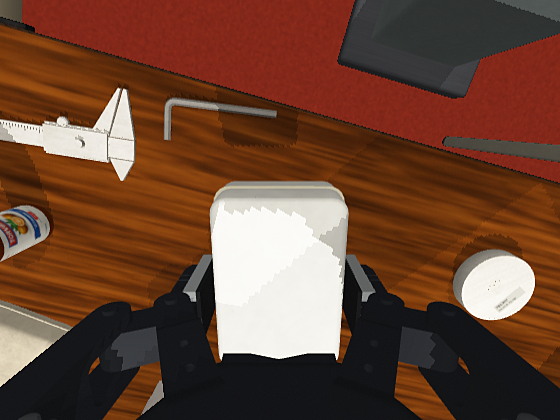

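The case is held flat and square, its top level with the TCP. I'm carrying it to the lane on a path in front of the dock.

Emit:
carry_out --series '[[[0,0,-0.2,0.1],[0,0,-0.2,0.1],[0,0,0,0.101],[0.5,0,0,0],[0.5,0.5,0,0],[0,0.9,0,0],[0,0.9,0,0],[0,0.9,0,0]]]'

```text
time_s: 9.85
tool_pos: [0.4174, -0.1064, 0.1561]
tool_rot: [0.328, 3.124, 0.0]
contact_force: [0.2, 0.0, -1.2]
width: 0.0593
grip_force: 43.9
```

Emit:
carry_out --series '[[[0,0.9,0,0],[0,0.9,0,0],[0,0.9,0,0],[0,0.9,0,0],[0,0.9,0,0],[0,0.9,0,0],[0,0.9,0,0],[0,0,0,0]]]'

```text
time_s: 10.85
tool_pos: [0.4827, 0.2028, 0.1554]
tool_rot: [-0.322, -3.124, 0.0]
contact_force: [-0.1, -1.0, -2.0]
width: 0.059
grip_force: 44.1
```

```bash
cat >> h.py <<'E'
YAW=-np.radians(12); EX=np.array([np.cos(YAW),np.sin(YAW)]); EY=np.array([-EX[1],EX[0]]); O=np.array([.566,.1833])+.0005*EY
def st():
    o=manip.get_obs(); M=R.from_rotvec(o["tool_rot"]).as_matrix(); d=np.array(o["tool_pos"][:2])-O
    print("dock xy mm",(d@EX*1e3).round(1),(d@EY*1e3).round(1),"z",(o["tool_pos"][2]*1e3).round(1),"toolx deg rel dock",(np.degrees(np.arctan2(M[1,0],M[0,0])-YAW)%360).round(2),"F",np.round(o["contact_force"],1),"w",round(o["width"],4),"t",o["time_s"],"j",np.round(o["joints"],2))
    return o,M
E
python3 - <<'E'
from h import *
o,M=st(); im,P,K,T=shot("wrist","w5.png")
D=np.stack([(P[:,:,:2]-O)@EX,(P[:,:,:2]-O)@EY,P[:,:,2]],-1)
m=(D[:,:,2]>.009)&(D[:,:,2]<.016)&(D[:,:,0]>-.095)&(D[:,:,0]<-.01)&(np.abs(D[:,:,1])<.048)
for s in (1,-1):
    q=D[m&(D[:,:,1]*s>.025)]; print("strip",s,len(q), np.polyfit(q[:,0],q[:,1],1) if len(q)>20 else '')
E
```

```text
dock xy mm -85.5 1.3 z 155.4 toolx deg rel dock 180.22 F [-0.1 -1.  -2. ] w 0.059 t 10.85 j [ 0.4   0.01 -0.1   1.46  0.    0.6 ]
strip 1 0 
strip -1 0
```

View pics/w5.png

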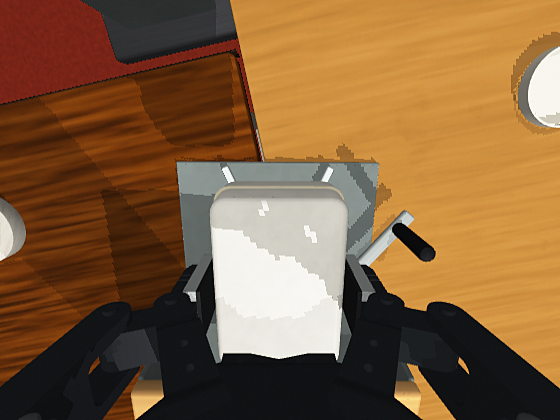

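The case lines up with the lane: the strip flares show symmetrically at (228,175) and (327,175), and the keeper is clear to the right at (410,235). Lowering into the lane.

Emit:
carry_out --series '[[[-0.23,-0.03,0.3,0.0025],[-0.23,0,0.4,0],[0,0,0.4,0],[0,0,0.4,0],[0,0,0.3,0],[0,0,0.2,0],[0,0,0.15,0],[0,0,0,0]]]'

```text
time_s: 11.9
tool_pos: [0.5049, 0.1941, 0.0485]
tool_rot: [-0.334, -3.123, 0.0]
contact_force: [-0.6, 0.1, -2.5]
width: 0.0589
grip_force: 44.1
```

```bash
python3 -c "
from h import *
st()"
```

```text
dock xy mm -62.0 -2.7 z 48.5 toolx deg rel dock 179.8 F [-0.6  0.1 -2.5] w 0.0589 t 11.9 j [ 0.37  0.09 -0.23  1.26  0.    0.58]
```

Emit:
carry_out --series '[[[0,0.05,0,0],[0,0,0,0],[0,0,0.05,0],[0,0,0.05,0],[0,0,0.04,0],[0,0,0,0],[0,0,0,0],[0,0,0,0]]]'

```text
time_s: 12.9
tool_pos: [0.5055, 0.1966, 0.0419]
tool_rot: [0.334, 3.124, 0.0]
contact_force: [-0.1, -0.1, -2.4]
width: 0.059
grip_force: 44.1
```

```bash
python3 -c "
from h import *
st();st()"
```

```text
dock xy mm -61.9 -0.0 z 41.9 toolx deg rel dock 179.81 F [-0.1 -0.1 -2.4] w 0.059 t 12.9 j [ 0.37  0.09 -0.23  1.24 -0.    0.58]
dock xy mm -61.9 -0.0 z 41.9 toolx deg rel dock 179.81 F [-0.1 -0.1 -2.4] w 0.059 t 12.9 j [ 0.37  0.09 -0.23  1.24 -0.    0.58]
```

Emit:
carry_out --series '[[[0,0,0.02,0],[0,0,0,0],[-0.1,0,0,0],[-0.1,0,0,0],[-0.08,0,0,0],[0,0,0,0],[0,0,0,0],[0,0,0,0]]]'

```text
time_s: 13.9
tool_pos: [0.5192, 0.1937, 0.0408]
tool_rot: [0.334, 3.124, -0.0]
contact_force: [0.3, -0.3, -0.2]
width: 0.0592
grip_force: 44.3
```

Emit:
carry_out --series '[[[0,0,0,0],[0,0,0,0],[0,0,0,0],[0,0,0,0],[0,0,-0.2,0],[0,0,-0.4,0],[0,0,-0.6,0],[0,0,-0.8,0]]]' --fingers 0.9

```text
time_s: 14.9
tool_pos: [0.5188, 0.1935, 0.1418]
tool_rot: [-0.334, -3.123, 0.001]
contact_force: [-0.0, 1.2, -0.2]
width: 0.0767
grip_force: 0.0
```

```bash
python3 -c "
from h import *
st();im,P,K,T=shot('wrist','w6.png')
D=np.stack([(P[:,:,:2]-O)@EX,(P[:,:,:2]-O)@EY,P[:,:,2]],-1)
m=(D[:,:,2]>.034)&(D[:,:,2]<.045)&(im.min(2)>150)&(abs(D[:,:,1])<.05)&(D[:,:,0]<0)
q=D[m];print(m.sum(),np.median(q[:,2]),cv2.minAreaRect(q[:,:2].astype(np.float32)),np.percentile(q,[1,99],axis=0))
"
```

```text
dock xy mm -48.3 -0.3 z 141.8 toolx deg rel dock 179.81 F [-0.   1.2 -0.2] w 0.0767 t 14.9 j [ 0.36  0.08 -0.05  1.44 -0.    0.57]
7784 0.039681846852579125 ((-0.04892783612012863, 9.84780490398407e-05), (0.05763288587331772, 0.08362476527690887), 89.61308288574219) [[-0.09001454 -0.02786816  0.03744023]
 [-0.00873163  0.02784672  0.0411691 ]]
```

The case sits flat in the lane (centre x −49, y 0, top 40 mm). I'll back off, turn 90° and push with the back of the open front finger, which keeps the gripper body out from under the shelf.

Emit:
carry_out --series '[[[0.75,0,0,0],[0.75,0,0,0],[0.76,0,0,0],[0,0,0,0.118],[0,0,0,0.118],[0,0,0,0.118],[0,0,0,0.118],[0,0,0,0.118]]]' --fingers 1

```text
time_s: 15.95
tool_pos: [0.4088, 0.2176, 0.1415]
tool_rot: [1.703, 2.64, 0.001]
contact_force: [0.1, -0.4, 0.8]
width: 0.0858
grip_force: 0.0
```

Emit:
carry_out --series '[[[0,0,0,0.118],[0,0,0,0.118],[0,0,0,0.118],[0,0,0,0.056],[0,0,0.5,0],[0,0,0.5,0],[0,0,0.5,0],[0,0,0,0]]]'

```text
time_s: 16.95
tool_pos: [0.4079, 0.2171, 0.0648]
tool_rot: [-2.444, -1.973, 0.004]
contact_force: [-0.1, 0.4, -0.2]
width: 0.0854
grip_force: 0.0
```

```bash
python3 -c "
from h import *
st();st()
shot('side','s7.png')
i=cv2.imread('pics/s7.png')[130:290,170:370]; cv2.imwrite('pics/s7c.png',cv2.resize(i,None,fx=3.7,fy=3.7,interpolation=cv2.INTER_CUBIC))"
```

```text
dock xy mm -161.7 -0.3 z 64.8 toolx deg rel dock 89.81 F [-0.1  0.4 -0.2] w 0.0854 t 16.95 j [ 0.49 -0.11 -0.39  1.29  0.    2.27]
dock xy mm -161.7 -0.3 z 64.8 toolx deg rel dock 89.81 F [-0.1  0.4 -0.2] w 0.0854 t 16.95 j [ 0.49 -0.11 -0.39  1.29  0.    2.27]
```

View pics/s7c.png

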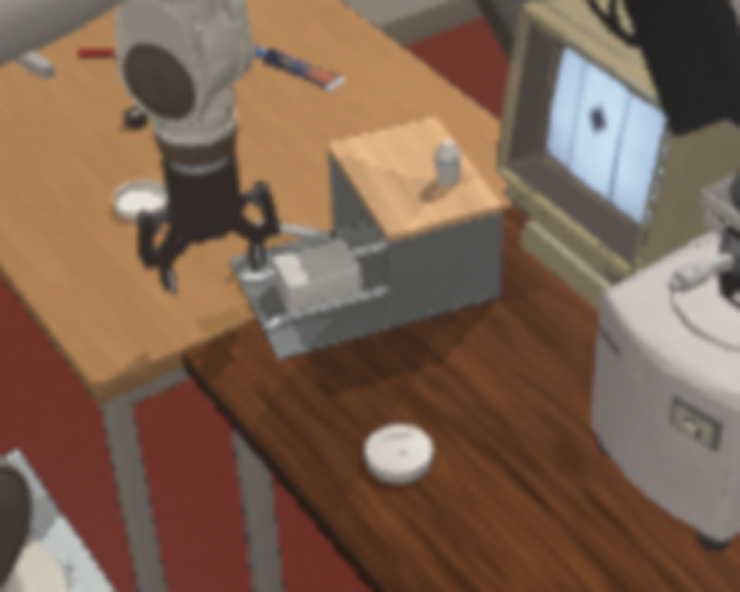

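The case sits in the lane and the open front finger stands just behind it at (258,258). The finger's knuckle bulges outward above the tip, so I'll measure the finger profile in the tool frame before pushing.

```bash
python3 -c "
from h import *
o,M=st()
for c in ['wrist','side','scene']:
    im,P,K,T=shot(c); Q=(P-o['tool_pos'])@M; Q=Q.reshape(-1,3)
    Q=Q[(abs(Q[:,0])<.045)&(abs(Q[:,1])<.075)&(Q[:,2]<.03)&(Q[:,2]>-.13)]
    print(c,len(Q))
    for z in np.arange(-.12,.03,.01):
        s=Q[(Q[:,2]>=z)&(Q[:,2]<z+.01)]
        if len(s)>3: print(int(z*1e3),len(s),(np.percentile(s[:,1],[2,98])*1e3).round(1),(np.percentile(s[:,0],[2,98])*1e3).round(1))
"
```

```text
dock xy mm -161.1 0.1 z 66.1 toolx deg rel dock 89.81 F [0.4 0.4 0.3] w 0.0853 t 17.0 j [ 0.49 -0.11 -0.39  1.29 -0.    2.27]
wrist 49859
-80 3356 [-24.9  23.9] [17.  20.5]
-70 10716 [-61.6  61.1] [ 5.8 19.5]
-60 13223 [-68.4  67.8] [-7.5 17.5]
-50 11523 [-71.7  70.8] [-10.5  16.8]
-40 4630 [-69.8  69.2] [-8.1 13.6]
-30 1310 [-51.8  51.8] [ 0.3 12.2]
-20 1695 [-55.8  54.7] [-9.9 11.3]
-10 1431 [-55.8  54.9] [-10.2  11.3]
0 1008 [-54.3  53.5] [-10.2  11.2]
9 92 [-43.6  42.6] [-8.5  8.9]
19 875 [70.2 74.9] [-11.8  27.2]
side 612
-120 44 [-39.7  29.4] [-39.4  -8.8]
-110 35 [-39.3  24.4] [-37.9  -6.8]
-100 20 [-66.9  62.9] [-14.1   9.1]
-90 94 [-70.3  62.1] [-22.    9.8]
-80 76 [-72.5  62. ] [-20.9   6.5]
-70 58 [-73.5  66. ] [-22.8   1.7]
-60 69 [-74.6  64. ] [-21.4  14.4]
-50 48 [-71.5  69.7] [-18.   10.8]
-40 50 [-73.2  68.8] [-17.7   9.4]
-30 13 [-61.4  51.7] [-15.4  -7.1]
-20 18 [-57.6  53.1] [-15.3   3.9]
-10 16 [-58.3  47.6] [-12.9  12.5]
0 16 [-58.6  52.1] [-14.4   3. ]
19 12 [68.4 74.4] [-28.6  19.4]
scene 337
-120 28 [-15.6  29.4] [-39.1 -25.3]
-110 7 [-8.7  9.9] [-39.  -33.2]
-100 23 [51.3 66.6] [-15.9   9.7]
-90 31 [ 7.2 69.3] [-22.2  -1.2]
-80 31 [ 4.7 69.3] [-22.2  -4.8]
-70 34 [-0.1 71. ] [-20.7   2.5]
-60 34 [-0.2 71.3] [-18.9   7.9]
-50 35 [28.  71.4] [-17.1   8.1]
-40 16 [41.6 70.5] [-16.2   3.7]
-30 16 [41.5 52.7] [-14.3   8.8]
-20 17 [40.7 51.8] [-13.2   5.7]
-10 17 [-22.6  55.4] [-12.7  13.9]
0 13 [-46.9  51.2] [-13.7   7.8]
19 15 [68.5 74.8] [-27.   10.2]
```

Finger backs reach 56 mm at the tip, but the knuckles reach 72 mm between 40 and about 98 mm above the TCP. They must therefore pass below the 115 mm shelf edge, so I'll push with the tips as low as possible and feel for the floor plate first.

Emit:
carry_out --series '[[[0,0,0.4,0],[0,0,0.4,0],[0,0,0.1,0],[0,0,0,0],[0,0,0,0],[0,0,0,0],[0,0,0,0],[0,0,0,0]]]'

```text
time_s: 18.15
tool_pos: [0.4088, 0.2176, 0.0209]
tool_rot: [2.445, 1.973, 0.0]
contact_force: [-0.6, -0.9, -0.4]
width: 0.0856
grip_force: 0.0
```

Emit:
carry_out --series '[[[0,0,0.02,0],[0,0,0,0],[0,0,0.02,0],[0,0,0,0],[0,0,0.02,0],[0,0,0,0],[0,0,0,0],[0,0,0,0]]]'

```text
time_s: 19.15
tool_pos: [0.4088, 0.2175, 0.0178]
tool_rot: [-2.445, -1.973, -0.0]
contact_force: [0.7, -0.3, 0.4]
width: 0.0859
grip_force: 0.0
```

Emit:
carry_out --series '[[[0,0,0.02,0],[0,0,0,0],[0,0,0.02,0],[0,0,0,0],[0,0,0,0],[0,0,0,0],[0,0,0,0],[0,0,0,0]]]'

```text
time_s: 20.15
tool_pos: [0.4088, 0.2176, 0.0158]
tool_rot: [2.445, 1.973, 0.0]
contact_force: [-0.2, 0.2, 2.2]
width: 0.0856
grip_force: 1.0
```

```bash
python3 -c "
from h import *
st()"
```

```text
dock xy mm -160.9 0.3 z 15.8 toolx deg rel dock 89.81 F [-0.2  0.2  2.2] w 0.0856 t 20.15 j [ 0.49 -0.08 -0.46  1.19 -0.    2.27]
```

The tips touched the plate at TCP z ≈ 15.8 mm. Raising half a millimetre and pushing.

Emit:
carry_out --series '[[[0,0,-0.01,0],[0,0.2,0,0],[0,0.25,0,0],[0,0.25,0,0],[0,0.25,0,0],[0,0.25,0,0],[0,0.25,0,0],[0,0.2,0,0]]]'

```text
time_s: 21.15
tool_pos: [0.4902, 0.1999, 0.0162]
tool_rot: [-2.445, -1.973, 0.0]
contact_force: [-2.8, -0.1, 2.3]
width: 0.0852
grip_force: 1.5
```

Emit:
carry_out --series '[[[0,0.04,0,0],[0,0.03,0,0],[0,0.03,0,0],[0,0.03,0,0],[0,0.02,0,0],[0,0,0,0],[0,0,0,0],[0,0,0,0]]]'

```text
time_s: 22.15
tool_pos: [0.4968, 0.1985, 0.0163]
tool_rot: [2.445, 1.973, 0.0]
contact_force: [-0.4, 0.1, -0.3]
width: 0.0855
grip_force: 0.2
```

```bash
python3 -c "
from h import *
st()
im,P,K,T=shot('side','s8.png')
i=cv2.imread('pics/s8.png')[150:260,210:330]; cv2.imwrite('pics/s8c.png',cv2.resize(i,None,fx=5,fy=5,interpolation=cv2.INTER_CUBIC))"
```

```text
dock xy mm -70.9 -0.0 z 16.3 toolx deg rel dock 89.8 F [-0.4  0.1 -0.3] w 0.0855 t 22.15 j [ 0.38  0.09 -0.28  1.19 -0.    2.16]
```

View pics/s8c.png

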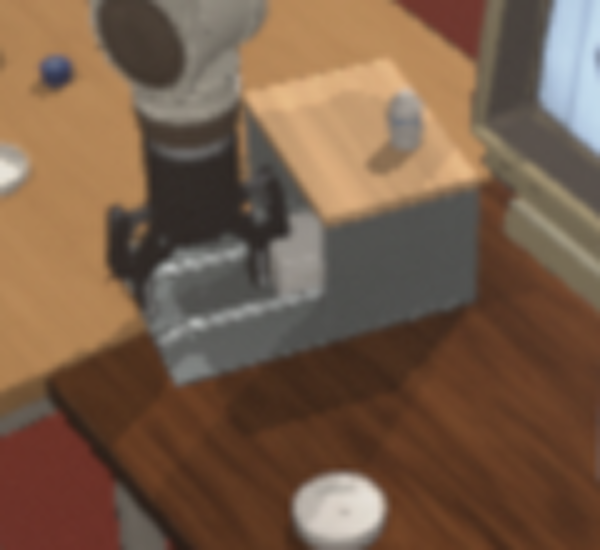

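The case has slid in under the shelf, its near part still showing at (300,255). The knuckle is right at the shelf edge, near (270,180). I'll creep on while watching the force.

Emit:
carry_out --series '[[[0,0.02,0,0],[0,0.02,0,0],[0,0.02,0,0],[0,0.02,0,0],[0,0,0,0],[0,0,0,0],[0,0,0,0],[0,0,0,0]]]'

```text
time_s: 23.2
tool_pos: [0.5007, 0.1977, 0.0163]
tool_rot: [2.445, 1.973, 0.0]
contact_force: [-0.1, -0.3, -0.2]
width: 0.0853
grip_force: 0.0
```

Emit:
carry_out --series '[[[0,0.02,0,0],[0,0.02,0,0],[0,0.02,0,0],[0,0.02,0,0],[0,0,0,0],[0,0,0,0],[0,0,0,0],[0,0,0,0]]]'

```text
time_s: 24.2
tool_pos: [0.5046, 0.1968, 0.0163]
tool_rot: [2.445, 1.973, 0.0]
contact_force: [0.4, 0.8, 0.2]
width: 0.0853
grip_force: 0.1
```

Emit:
carry_out --series '[[[0,0.02,0,0],[0,0.02,0,0],[0,0.02,0,0],[0,0.02,0,0],[0,0,0,0],[0,0,0,0],[0,0,0,0],[0,0,0,0]]]'

```text
time_s: 25.2
tool_pos: [0.5085, 0.196, 0.0163]
tool_rot: [2.445, 1.973, 0.0]
contact_force: [0.4, -0.3, -0.2]
width: 0.0854
grip_force: 0.0
```

Emit:
carry_out --series '[[[0,0.02,0,0],[0,0.02,0,0],[0,0.02,0,0],[0,0.02,0,0],[0,0,0,0],[0,0,0,0],[0,0,0,0],[0,0,0,0]]]'

```text
time_s: 26.2
tool_pos: [0.5124, 0.1951, 0.0163]
tool_rot: [2.445, 1.973, 0.0]
contact_force: [-0.1, 1.0, -0.3]
width: 0.0856
grip_force: 0.0
```

Emit:
carry_out --series '[[[0,0.02,0,0],[0,0.02,0,0],[0,0.02,0,0],[0,0,0,0],[0,0,0,0],[0,0,0,0],[0,0,0,0],[0,0,0,0]]]'

```text
time_s: 27.2
tool_pos: [0.5153, 0.1945, 0.0163]
tool_rot: [2.445, 1.973, 0.0]
contact_force: [-0.4, 0.9, 0.1]
width: 0.0853
grip_force: 0.1
```

```bash
python3 -c "
from h import *
st()
im,P,K,T=shot('wrist','w9.png')
D=np.stack([(P[:,:,:2]-O)@EX,(P[:,:,:2]-O)@EY,P[:,:,2]],-1)
m=(D[:,:,2]>.008)&(D[:,:,2]<.045)&(im.min(2)>140)&(abs(D[:,:,1])<.035)&(D[:,:,0]>-.04)
q=D[m];print(m.sum(), np.percentile(q,[1,5,50,99],axis=0).round(4) if len(q) else '')
"
```

```text
dock xy mm -51.9 -0.1 z 16.3 toolx deg rel dock 89.8 F [-0.4  0.9  0.1] w 0.0853 t 27.2 j [ 0.36  0.13 -0.24  1.2  -0.    2.14]
9509 [[-0.0334 -0.0344  0.0104]
 [-0.0044 -0.0078  0.0114]
 [ 0.0274  0.0154  0.0395]
 [ 0.0619  0.0348  0.0409]]
```

Emit:
carry_out --series '[[[0,0.02,0,0],[0,0,0,0],[0,0.02,0,0],[0,0,0,0],[0,0,0,0],[0,0,0,0],[0,0,0,0],[0,0,0,0]]]'

```text
time_s: 28.25
tool_pos: [0.5173, 0.1941, 0.0163]
tool_rot: [2.445, 1.973, 0.0]
contact_force: [-0.4, 0.1, 1.8]
width: 0.0855
grip_force: 0.4
```

```bash
python3 -c "
from h import *
st()
im,P,K,T=shot('wrist')
D=np.stack([(P[:,:,:2]-O)@EX,(P[:,:,:2]-O)@EY,P[:,:,2]],-1)
m=(D[:,:,2]>.037)&(D[:,:,2]<.045)&(im.min(2)>140)&(abs(D[:,:,1])<.025)&(D[:,:,0]>-.04)
q=D[m];print(m.sum(), np.percentile(q,[0,1,5,50,99],axis=0).round(4))
m=(D[:,:,2]>.014)&(D[:,:,2]<.03)&(im.min(2)>100)&(D[:,:,1]>.012)&(D[:,:,1]<.024)&(D[:,:,0]>-.04)
q=D[m];print(m.sum(), np.percentile(q,[5,50,95],axis=0).round(4))
"
```

```text
dock xy mm -49.9 -0.1 z 16.3 toolx deg rel dock 89.8 F [-0.4  0.1  1.8] w 0.0855 t 28.25 j [ 0.36  0.13 -0.24  1.2  -0.    2.14]
7280 [[-0.0059 -0.0248  0.0375]
 [ 0.0084 -0.011   0.0382]
 [ 0.0101 -0.0042  0.0387]
 [ 0.0309  0.0126  0.0396]
 [ 0.053   0.0248  0.0409]]
296 [[0.0059 0.0132 0.0177]
 [0.0069 0.0205 0.0239]
 [0.0076 0.0236 0.0296]]
```

The near face is at x ≈ 6–7 mm, which is essentially home. Pressing a little further until the stop resists.

Emit:
carry_out --series '[[[0,0.01,0,0],[0,0,0,0],[0,0.01,0,0],[0,0,0,0],[0,0.01,0,0],[0,0,0,0],[0,0,0,0],[0,0,0,0]]]'

```text
time_s: 29.3
tool_pos: [0.5187, 0.1938, 0.0163]
tool_rot: [2.445, 1.973, 0.0]
contact_force: [-1.7, 0.1, 1.6]
width: 0.0853
grip_force: 0.7
```

```bash
python3 -c "
from h import *
st()
im,P,K,T=shot('wrist')
D=np.stack([(P[:,:,:2]-O)@EX,(P[:,:,:2]-O)@EY,P[:,:,2]],-1)
m=(D[:,:,2]>.014)&(D[:,:,2]<.03)&(im.min(2)>100)&(D[:,:,1]>.012)&(D[:,:,1]<.024)&(D[:,:,0]>-.04)
q=D[m];print(m.sum(), np.percentile(q,[5,50,95],axis=0).round(4))
"
```

```text
dock xy mm -48.4 -0.1 z 16.3 toolx deg rel dock 89.8 F [-1.7  0.1  1.6] w 0.0853 t 29.3 j [ 0.36  0.14 -0.24  1.2  -0.    2.14]
344 [[0.0074 0.0136 0.0173]
 [0.0084 0.0201 0.0245]
 [0.009  0.0237 0.0295]]
```

Emit:
carry_out --series '[[[0,0.01,0,0],[0,0,0,0],[0,0.01,0,0],[0,0,0,0],[0,0.01,0,0],[0,0,0,0],[0,0.01,0,0],[0,0,0,0]]]'

```text
time_s: 30.35
tool_pos: [0.5189, 0.1936, 0.0164]
tool_rot: [-2.442, -1.972, 0.004]
contact_force: [-14.5, 1.7, 8.5]
width: 0.0855
grip_force: 7.6
```

```bash
python3 -c "
from h import *
st()
im,P,K,T=shot('wrist')
D=np.stack([(P[:,:,:2]-O)@EX,(P[:,:,:2]-O)@EY,P[:,:,2]],-1)
m=(D[:,:,2]>.014)&(D[:,:,2]<.03)&(im.min(2)>100)&(D[:,:,1]>.012)&(D[:,:,1]<.024)&(D[:,:,0]>-.04)
q=D[m];print(m.sum(), np.percentile(q,[5,50,95],axis=0).round(4))
"
```

```text
dock xy mm -48.2 -0.2 z 16.4 toolx deg rel dock 89.85 F [-14.5   1.7   8.5] w 0.0855 t 30.35 j [ 0.36  0.14 -0.23  1.2   0.    2.14]
322 [[0.0075 0.0134 0.0176]
 [0.0086 0.0202 0.0242]
 [0.0092 0.0237 0.0294]]
```

The stop resists at −14.5 N with the case face past the nominal 6 mm, so the case is home. Backing out, rising and turning to take the keeper knob.

Emit:
carry_out --series '[[[0,-0.1,0,0],[0,-0.3,0,0],[0,-0.5,0,0],[0,-0.5,0,0],[0,0,-0.5,0],[0,0,-0.8,0],[0,0,-0.8,0],[0,0,-0.8,0]]]'

```text
time_s: 31.4
tool_pos: [0.4516, 0.2081, 0.1626]
tool_rot: [2.445, 1.973, 0.001]
contact_force: [0.6, -0.2, 0.8]
width: 0.0851
grip_force: 0.0
```

Emit:
carry_out --series '[[[0,0,0,-0.118],[0,0,0,-0.118],[0,0,0,-0.118],[0,0,0,-0.118],[0,0,0,-0.118],[0,0,0,-0.118],[0,0,0,-0.118],[0,0,0,-0.118]]]' --fingers 0.5

```text
time_s: 32.4
tool_pos: [0.4517, 0.2081, 0.1612]
tool_rot: [0.461, 3.107, -0.0]
contact_force: [-0.5, 0.9, -0.5]
width: 0.0427
grip_force: 0.0
```

Emit:
carry_out --series '[[[0,0,0,-0.056],[0,0,0,0],[0,0.4,0,0],[0,0.4,0,0],[0,0.4,0,0],[0,0,0,0],[0,0,0,0],[0,0,0,0]]]'

```text
time_s: 33.4
tool_pos: [0.4649, 0.2665, 0.1613]
tool_rot: [-0.334, -3.124, 0.0]
contact_force: [-0.1, 0.7, -0.3]
width: 0.0427
grip_force: 0.0
```

```bash
python3 -c "
from h import *
st()
im,P,K,T=shot('wrist','w10.png')
D=np.stack([(P[:,:,:2]-O)@EX,(P[:,:,:2]-O)@EY,P[:,:,2]],-1)
m=(D[:,:,2]>.073)&(D[:,:,2]<.087)&(im.max(2)<90)&(np.hypot(D[:,:,0]+.07,D[:,:,1]-.104)<.03)
q=D[m];print('knob',m.sum(), np.percentile(q,[3,50,97],axis=0).round(4))
m=(D[:,:,2]>.02)&(D[:,:,2]<.028)&(D[:,:,1]>.045)&(D[:,:,0]<.0); r=D[m][:,:2]-[-.01,.056]; r=r[np.hypot(*r.T)>.02]
print('q',np.median(np.arctan2(-r[:,0],-r[:,1])),len(r))
m=(D[:,:,2]>.037)&(D[:,:,2]<.042)&(im.min(2)>140)&(abs(D[:,:,1])<.028)&(D[:,:,0]>-.04)&(D[:,:,0]<.02)
q=D[m];print('case',m.sum(), np.percentile(q,[1,50],axis=0).round(4) if len(q) else '')
"
```

```text
dock xy mm -116.2 59.9 z 161.3 toolx deg rel dock 179.78 F [-0.1  0.7 -0.3] w 0.0427 t 33.4 j [ 0.52  0.04 -0.06  1.47 -0.    0.73]Traceback (most recent call last):
  File "<string>", line 7, in <module>
    q=D[m];print('knob',m.sum(), np.percentile(q,[3,50,97],axis=0).round(4))
                                 ~~~~~~~~~~~~~^^^^^^^^^^^^^^^^^^^^
    return _quantile_unchecked(
        a, q, axis, out, overwrite_input, method, keepdims, weights)
    return _ureduce(a,
                    func=_quantile_ureduce_func,
    ...<5 lines>...
                    overwrite_input=overwrite_input,
                    method=method)
    r = func(a, **kwargs)
    result = _quantile(arr,
                       quantiles=q,
    ...<2 lines>...
                       out=out,
                       weights=wgt)
    slices_having_nans = np.isnan(arr[-1, ...])
                                  ~~~^^^^^^^^^
IndexError: index -1 is out of bounds for axis 0 with size 0
```

View pics/w10.png

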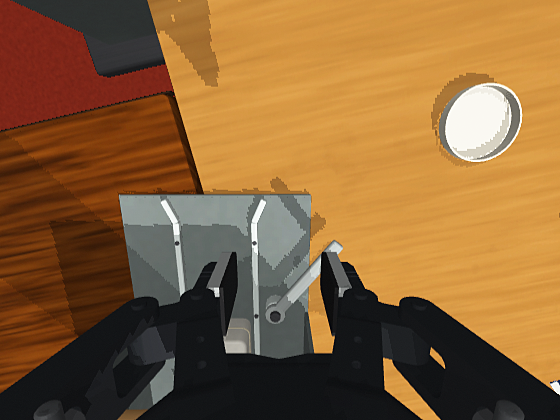

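The keeper bar runs from the hinge at (275,315) to its tip at (337,246), still open, with the knob hidden behind the right finger. The case shows at (237,337), deep in the lane. I'll fit the bar's angle from depth.

```bash
python3 -c "
from h import *
im,P,K,T=shot('wrist')
D=np.stack([(P[:,:,:2]-O)@EX,(P[:,:,:2]-O)@EY,P[:,:,2]],-1)
b=np.zeros(im.shape[:2],bool); b[240:330,262:345]=1
m=b&(D[:,:,2]>.02)&(D[:,:,2]<.031)
q=D[m][:,:2]; h=q[np.hypot(q[:,0]+.01,q[:,1]-.056)<.012]; print('hinge',h.mean(0),len(h))
r=q-[-.0085,.056]; r=r[np.hypot(*r.T)>.02]
print('q',np.median(np.arctan2(-r[:,0],-r[:,1])),len(r),np.hypot(*r.T).max())
m=(D[:,:,2]>.037)&(D[:,:,2]<.042)&(im.min(2)>140)&(abs(D[:,:,1])<.028)&(D[:,:,0]>-.04)&(D[:,:,0]<.02)
q=D[m];print('case',m.sum(), np.percentile(q,[1,50],axis=0).round(4) if len(q) else '')
m=b&(D[:,:,2]>.04)&(D[:,:,2]<.09); print(np.percentile(D[m],[5,50,95],axis=0).round(3))
"
```

```text
hinge [-0.01173151  0.05628356] 337
q 2.1996626051101984 834 0.09455280424243813
case 218 [[0.0088 0.0083 0.0375]
 [0.014  0.0182 0.0393]]Traceback (most recent call last):
  File "<string>", line 12, in <module>
    m=b&(D[:,:,2]>.04)&(D[:,:,2]<.09); print(np.percentile(D[m],[5,50,95],axis=0).round(3))
                                             ~~~~~~~~~~~~~^^^^^^^^^^^^^^^^^^^^^^^
    return _quantile_unchecked(
        a, q, axis, out, overwrite_input, method, keepdims, weights)
    return _ureduce(a,
                    func=_quantile_ureduce_func,
    ...<5 lines>...
                    overwrite_input=overwrite_input,
                    method=method)
    r = func(a, **kwargs)
    result = _quantile(arr,
                       quantiles=q,
    ...<2 lines>...
                       out=out,
                       weights=wgt)
    slices_having_nans = np.isnan(arr[-1, ...])
                                  ~~~^^^^^^^^^
IndexError: index -1 is out of bounds for axis 0 with size 0
```

Emit:
carry_out --series '[[[-0.44,0.43,0,0],[-0.44,0.434,0,0],[0,0,0.3,0],[0,0,0.4,0],[0,0,0.4,0],[0,0,0.3,0],[0,0,0.15,0],[0,0,0,0]]]'

```text
time_s: 34.5
tool_pos: [0.5168, 0.2995, 0.0836]
tool_rot: [-0.334, -3.123, 0.001]
contact_force: [0.8, 0.5, 0.1]
width: 0.0428
grip_force: 0.0
```

Emit:
carry_out --series '[[[0,0,0,0],[0,0,0,0],[0,0,0,0],[0,0,0,0],[0,0,0,0],[0,0,0,0],[0,0,0,0],[0,0,0,0]]]' --fingers 0 --force 25

```text
time_s: 35.5
tool_pos: [0.5173, 0.3001, 0.0845]
tool_rot: [0.333, 3.123, 0.002]
contact_force: [-1.9, 2.2, 6.0]
width: 0.0104
grip_force: 24.8
```

```bash
python3 -c "
from h import *
st()"
```

```text
dock xy mm -72.0 103.6 z 84.5 toolx deg rel dock 179.82 F [-1.9  2.2  6. ] w 0.0104 t 35.5 j [ 0.53  0.2  -0.03  1.34  0.    0.74]
```

```bash
python3 -c "
import numpy as np
q=np.linspace(2.226,.35,17);x=78*np.sin(q)/50;y=-78*np.cos(q)/50
print(np.c_[np.diff(x),np.diff(y)].round(3).tolist())"
```

```text
[[0.103, -0.151], [0.084, -0.162], [0.065, -0.171], [0.044, -0.177], [0.023, -0.181], [0.002, -0.183], [-0.02, -0.182], [-0.041, -0.178], [-0.061, -0.172], [-0.081, -0.164], [-0.1, -0.153], [-0.117, -0.141], [-0.132, -0.126], [-0.146, -0.11], [-0.158, -0.092], [-0.168, -0.073]]
```

Emit:
carry_out --series '[[[0.103,-0.151,0,0],[0.084,-0.162,0,0],[0.065,-0.171,0,0],[0.044,-0.177,0,0],[0.023,-0.181,0,0],[0.002,-0.183,0,0],[-0.02,-0.182,0,0],[-0.041,-0.178,0,0]]]'

```text
time_s: 36.5
tool_pos: [0.4902, 0.2346, 0.0842]
tool_rot: [0.333, 3.122, 0.001]
contact_force: [1.5, 3.8, 4.2]
width: 0.0107
grip_force: 25.0
```

Emit:
carry_out --series '[[[-0.061,-0.172,0,0],[-0.081,-0.164,0,0],[-0.1,-0.153,0,0],[-0.117,-0.141,0,0],[-0.132,-0.126,0,0],[-0.146,-0.11,0,0],[-0.158,-0.092,0,0],[-0.168,-0.073,0,0]]]'

```text
time_s: 37.5
tool_pos: [0.5262, 0.1739, 0.0838]
tool_rot: [-0.334, -3.124, -0.001]
contact_force: [-0.2, 6.0, 5.1]
width: 0.0107
grip_force: 25.4
```

```bash
python3 -c "
from h import *
st()
im,P,K,T=shot('side')
D=np.stack([(P[:,:,:2]-O)@EX,(P[:,:,:2]-O)@EY,P[:,:,2]],-1)"
```

```text
dock xy mm -37.0 -18.0 z 83.8 toolx deg rel dock 179.81 F [-0.2  6.   5.1] w 0.0107 t 37.5 j [ 0.32  0.1  -0.14  1.33  0.    0.53]
```

Knob brought to about 0.35 rad. Releasing, backing off and shutting the fingers to push it the last part.

Emit:
carry_out --series '[[[0,0,0,0],[0,0,0,0],[0,0,0,0],[0,0,0,0],[0.2,0,0,0],[0.4,0,0,0],[0.2,0,0,0],[0,0,0,0]]]' --fingers 0.4

```text
time_s: 38.55
tool_pos: [0.4863, 0.1829, 0.0841]
tool_rot: [0.332, 3.123, 0.0]
contact_force: [0.8, -0.4, 0.3]
width: 0.0343
grip_force: 0.0
```

Emit:
carry_out --series '[[[0,-0.05,0,0],[0,0,0,0],[0,0,0,0],[0,0,0,0],[0,0,0,0],[0,0,0,0],[0,0,0,0],[0,0,0,0]]]' --fingers 0

```text
time_s: 39.55
tool_pos: [0.4862, 0.1802, 0.0838]
tool_rot: [-0.334, -3.124, -0.0]
contact_force: [0.3, 0.9, 0.6]
width: -0.0
grip_force: 0.0
```

```bash
cat >> h.py <<'E'
def bar():
    for c in ['side','scene','wrist']:
        im,P,K,T=shot(c)
        D=np.stack([(P[:,:,:2]-O)@EX,(P[:,:,:2]-O)@EY,P[:,:,2]],-1)
        m=(D[:,:,2]>.03)&(D[:,:,2]<.086)&(im.max(2)<90)&(D[:,:,0]>-.045)&(D[:,:,0]<.004)&(D[:,:,1]>-.04)&(D[:,:,1]<.01)
        if m.sum()>3: print(c,'knob',m.sum(),np.percentile(D[m],[5,50,95],axis=0).round(3).tolist())
        m=(D[:,:,2]>.018)&(D[:,:,2]<.03)&(D[:,:,0]>-.06)&(D[:,:,0]<.004)&(D[:,:,1]>-.045)&(D[:,:,1]<.04)
        if m.sum()>5: q=D[m]; print(c,'bar',m.sum(),'slope',np.polyfit(q[:,1],q[:,0],1).round(3),np.percentile(q,[5,95],axis=0).round(3).tolist())
E
python3 -c "
from h import *
st(); bar()"
```

```text
dock xy mm -77.4 -20.1 z 83.8 toolx deg rel dock 179.81 F [0.3 0.9 0.6] w -0.0 t 39.55 j [ 0.35  0.02 -0.23  1.32  0.    0.57]
side knob 31 [[-0.041, -0.027, 0.034], [-0.038, -0.023, 0.057], [-0.032, -0.019, 0.078]]
side bar 11 slope [ 0.176 -0.036] [[-0.045, -0.033, 0.019], [-0.035, -0.016, 0.028]]
scene knob 30 [[-0.041, -0.028, 0.033], [-0.037, -0.024, 0.046], [-0.029, -0.019, 0.07]]
scene bar 29 slope [ 0.444 -0.025] [[-0.042, -0.033, 0.021], [-0.017, 0.012, 0.028]]
wrist knob 259 [[-0.04, -0.023, 0.062], [-0.039, -0.02, 0.071], [-0.037, -0.018, 0.078]]
```

Emit:
carry_out --series '[[[-0.15,0,0,0],[-0.2,0,0,0],[-0.15,0,0,0],[-0.12,0,0,0],[-0.1,0,0,0],[-0.1,0,0,0],[-0.08,0,0,0],[0,0,0,0]]]'

```text
time_s: 40.7
tool_pos: [0.5306, 0.1708, 0.0838]
tool_rot: [0.334, 3.123, 0.0]
contact_force: [0.9, -0.0, 0.9]
width: 0.0003
grip_force: 0.0
```

Emit:
carry_out --series '[[[-0.02,0,0,0],[-0.02,0,0,0],[-0.02,0,0,0],[-0.02,0,0,0],[0,0,0,0],[0,0,0,0],[0,0,0,0],[0,0,0,0]]]'

```text
time_s: 41.7
tool_pos: [0.5342, 0.1699, 0.0838]
tool_rot: [0.334, 3.124, 0.0]
contact_force: [-0.4, 0.2, 1.1]
width: -0.0001
grip_force: 0.0
```

```bash
python3 -c "
from h import *
st(); bar()"
```

```text
dock xy mm -28.3 -20.2 z 83.8 toolx deg rel dock 179.81 F [-0.4  0.2  1.1] w -0.0001 t 41.7 j [ 0.31  0.11 -0.13  1.33 -0.    0.52]
side knob 47 [[-0.038, -0.037, 0.034], [-0.02, -0.028, 0.068], [-0.012, -0.022, 0.083]]
side bar 20 slope [-0.062 -0.017] [[-0.02, -0.04, 0.019], [-0.01, 0.008, 0.029]]
scene knob 39 [[-0.034, -0.035, 0.034], [-0.017, -0.029, 0.072], [-0.01, -0.023, 0.084]]
scene bar 58 slope [ 0.035 -0.012] [[-0.017, -0.037, 0.019], [-0.004, 0.037, 0.029]]
wrist knob 765 [[-0.04, -0.033, 0.066], [-0.036, -0.02, 0.077], [-0.035, -0.008, 0.085]]
wrist bar 1323 slope [ 0.084 -0.013] [[-0.017, -0.029, 0.022], [-0.006, 0.038, 0.026]]
```

Emit:
carry_out --series '[[[-0.02,0,0,0],[0,0,0,0],[-0.02,0,0,0],[0,0,0,0],[-0.02,0,0,0],[0,0,0,0],[0,0,0,0],[0,0,0,0]]]'

```text
time_s: 42.85
tool_pos: [0.5369, 0.1692, 0.0838]
tool_rot: [-0.334, -3.124, 0.0]
contact_force: [-3.8, -0.1, 2.4]
width: -0.0003
grip_force: 1.7
```

Emit:
carry_out --series '[[[-0.02,0,0,0],[0,0,0,0],[-0.02,0,0,0],[0,0,0,0],[-0.02,0,0,0],[0,0,0,0],[0,0,0,0],[0,0,0,0]]]'

```text
time_s: 43.85
tool_pos: [0.5375, 0.169, 0.0836]
tool_rot: [-0.332, -3.119, -0.0]
contact_force: [-17.2, 1.9, 8.9]
width: 0.0
grip_force: 8.7
```

```bash
python3 -c "
from h import *
st(); bar()"
```

```text
dock xy mm -24.9 -20.4 z 83.6 toolx deg rel dock 179.86 F [-17.2   1.9   8.9] w 0.0 t 43.85 j [ 0.3   0.13 -0.11  1.33  0.    0.52]
side knob 47 [[-0.034, -0.037, 0.035], [-0.016, -0.029, 0.064], [-0.007, -0.022, 0.081]]
side bar 18 slope [-0.019 -0.014] [[-0.018, -0.043, 0.02], [-0.008, 0.008, 0.029]]
scene knob 37 [[-0.032, -0.037, 0.033], [-0.018, -0.03, 0.068], [-0.008, -0.023, 0.084]]
scene bar 62 slope [ 0.054 -0.01 ] [[-0.017, -0.042, 0.02], [-0.003, 0.035, 0.029]]
wrist knob 782 [[-0.037, -0.033, 0.066], [-0.032, -0.021, 0.077], [-0.032, -0.008, 0.085]]
wrist bar 1331 slope [ 0.048 -0.011] [[-0.015, -0.01, 0.022], [-0.004, 0.038, 0.026]]
```

The keeper is on its stop (17 N, knob at x ≈ −10). Backing off and checking.

Emit:
carry_out --series '[[[0.05,0,0,0],[0.2,0,0,0],[0.5,0,0,0],[0.6,0,0,0],[0.5,0,-0.3,0],[0,0,-0.5,0],[0,0,-0.5,0],[0,0,0,0]]]'

```text
time_s: 45.0
tool_pos: [0.4505, 0.1887, 0.1508]
tool_rot: [0.333, 3.12, 0.003]
contact_force: [0.5, -0.1, -0.4]
width: -0.0
grip_force: 0.0
```

```bash
python3 -c "
from h import *
st(); bar()
im,P,K,T=shot('wrist')
D=np.stack([(P[:,:,:2]-O)@EX,(P[:,:,:2]-O)@EY,P[:,:,2]],-1)
Z=D[:,:,2]; m=(Z>.0215)&(Z<.0285)&(D[:,:,0]>-.03)&(D[:,:,0]<.006)
for y0 in np.arange(-.04,.045,.01):
    q=D[m&(abs(D[:,:,1]-y0)<.005)]
    if len(q)>5: print(y0.round(2),len(q),np.percentile(q[:,0],[3,97]).round(4))
for t in ['round_block','dropper_bottle','dish','lens','white_case']:
    for c in ['scene','side']:
        im,P,K,T=shot(c)
        for r in manip.regions_of(c,t)[:1]:
            q=P[r['pixels']]; q=q[~np.isnan(q[:,0])]; print(t,c,round(r['p'],2),np.median(q,0).round(3))
"
```

```text
dock xy mm -114.1 -19.3 z 150.8 toolx deg rel dock 179.81 F [ 0.5 -0.1 -0.4] w -0.0 t 45.0 j [ 0.4  -0.08 -0.19  1.45 -0.    0.61]
side knob 27 [[-0.018, -0.032, 0.033], [-0.014, -0.028, 0.056], [-0.009, -0.023, 0.078]]
side bar 34 slope [ 0.007 -0.013] [[-0.018, -0.038, 0.019], [-0.007, 0.038, 0.028]]
scene knob 26 [[-0.016, -0.029, 0.037], [-0.012, -0.026, 0.053], [-0.009, -0.023, 0.08]]
scene bar 60 slope [ 0.063 -0.01 ] [[-0.016, -0.041, 0.02], [-0.003, 0.034, 0.029]]
wrist knob 252 [[-0.015, -0.024, 0.047], [-0.014, -0.021, 0.062], [-0.011, -0.017, 0.074]]
round_block scene 0.8 [ 0.443 -0.073  0.015]
round_block side 0.58 [ 0.442 -0.076  0.011]
dropper_bottle scene 0.81 [ 0.489 -0.479  0.052]
dropper_bottle side 0.76 [ 0.488 -0.483  0.051]
dish side 0.68 [ 0.431  0.456 -0.001]
lens side 0.39 [0.646 0.128 0.153]
white_case scene 0.89 [0.597 0.159 0.038]
white_case side 0.59 [0.574 0.169 0.034]
```

```bash
python3 -c "
from bench import manip
print(manip.job_done())"
```

```text
the job is handed in; nothing more can be done
None
```

I handed the job in at about 46 s: the white case is flat in the lane and home against the back stop, the keeper is shut on its stop, the gripper is clear, and the bystanders are where they were. The hand-in gave no verdict.

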